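# Hold a ceramic substrate in the ionised-air cleaning station

## Robot

A 6-joint arm with a two-finger parallel gripper is mounted at the origin on a cart in front of the work surface, level with it; the furniture and walls round the work are solid. World frame = base frame: x ahead of the robot, y to its left, z up, the work surface at z = 0. Lengths are in m, angles in degrees, forces in N, time in s.
With the tool pointing down it reaches from about 0.35 to 0.875 m from the base axis. Payload 4.2 kg.
Tool frame: the origin (TCP) lies midway between the tips of the shut fingers; the grasp point (between the pads) lies r.grasp_offset behind it (r.grasp_offset is the distance from the TCP to the grasp point, in m); z points along the fingers, y is the direction in which the jaws open and shut (so a half turn about z gives the same grasp; the last joint's range is limited). The gripper opens to 87 mm and grips with 3 to 60 N. Pads are 19 mm wide; open, the fingers measure 117 mm over their backs; the gripper's body (75 mm by 190 mm) begins 51 mm behind the grasp point.
Start: joints at [83.973, 22.042, 0.453, 0, -68.411, -14.817], TCP at [0.222, 0.584, 0.223] pointing down, gripper open.
Joint ranges: [-179.83, 179.83], [-69.29, 118.12], [-61.27, 80.66], [-181.25, 117.63], [-171.15, -9.14], [-177.46, 177.46]. Speed limits (degrees/s): [159.86, 159.86, 180, 180, 180, 180].

## Interface

Orientations are given as a 3x3 rotation matrix whose columns are the frame's x, y, z axes.
In Python, from station import sense, optics, r gives the robot as it stands. The module is installed in compiled form; this text tells all that it offers.
- The arm moves only by the tool servo_tool, never from a script. Its argument "deltas" is a list of rows, each an object with "slide": the shift along the tool's x, y, z in units of 25 mm (1.0 is 25 mm), a list of three; "spin": the turn about the tool's z in units of 8 degrees (1.0 is 8 degrees). A call has 1 to 10 rows; each row shifts and turns the pose as measured when the row begins, along the tool's axes as they then stand; what a row does not reach is not made up. A row lasts 1/10 s, in which the tool goes at most 50 mm and 8.59 degrees, less where a joint would pass 70% of its speed; a pose out of reach is approached as far as the arm can. A call is refused whole if a number of a shift passes 1 or a number of a turn 1, either way. A call with a gripper value outside its range is refused whole. "gripper" is the closure in counts, from 0 (fully open) to 255 (shut), set as the call begins (left out, the last holds). The fingers move at their own pace and stop on an object; the grip force is fixed at half the most. Time passes only in rows, so rows that do not move let the fingers close. It gives the time, the measured TCP pose, the force and the opening at its end, in the units of the state.
- sense(): the state, without advancing time (a new reading comes with each control period).
- optics.capture(name): name is "scene" or "top" or "wrist"; returns a dict with "frame" (400x640x3 uint8, red, green, blue), "camera_matrix" (3x3 intrinsics, pixels), "eye" and "rotation" of the camera in the world. Camera axes: x right, y down, z forward; pixel columns grow to the right and rows downward; lengths in m; the calibration is good to about 2 mm. The wrist camera is an equidistant fisheye: a pixel r from the principal point sees the ray r / f radians off the axis. A picture is of the moment at which its call begins. There is no depth.
- r.finish_job(): hands the job in, once; it reports no verdict.
The state is a dict: "time_s": time; "joints": joint angles; "joint_velocities": joint speeds; "effort": joint torques, N m; "tcp_pos": TCP position; "ee_rot": TCP orientation; "wrist_force": force on the tool from outside, world axes, zero at the start; "moment": the same for the moment, N m; "gripper_width": opening from 0.0 (shut) to 1.0 (fully open).
Only numpy, scipy, OpenCV 4.12 (cv2) and the standard library are available. Lean on these libraries where they do the work, as an engineer would, in place of code of your own. Each camera call takes 0.05 s, during which the arm holds its last target.

## Task

Before bonding, the white ceramic substrate must be blown clean: take its carrier by the black grip tab from the black rack, lightly (the ceramic is brittle: grip with no more than 35 N), lift it out and lower it upright through the slot in the top guard of the cleaning station without forcing it. Push it down until the shoulder bar is all but on the blue collar, so that the spring-loaded run plunger inside is pressed, and finish still gripping it there: the station runs only while the carrier is held down, so do not let go. Leave the copper carrier and everything else on the bench where it is.

Things in the scene. Friction and masses are not known exactly. Their poses are not given: they have to be found in the camera images.
- carrier: Carrier of the white ceramic substrate, loose, 0.08 to 0.17 kg, upright in the rack. Origin: centre of its lower edge; z up, x across its thickness, y across its width; same front and back. Plate 6 (x) x 60 (y) mm, z 0 to 85. Aluminium shoulder bar 16 x 84 mm, z 85 to 95. Black grip tab 12 (x) x 30 (y) mm, z 95 to 145: take it from above across the 12 mm.
- carrier_grip (a point): Point to grip: in the ceramic carrier's grip tab, 123 mm above its origin (fingertips then stay clear of the shoulder bar); axes as the carrier's.
- carrier_shoulder (a point): Middle of the underside of the ceramic carrier's shoulder bar, 85 mm above its origin; axes as the carrier's.
- carrier_b: The other carrier, of the same shape, holding a copper-coloured dummy plate; loose, in the other place of the rack. Leave it. Which of the two places holds which carrier varies.
- rack: Black plastic rack, fixed, 50 (x) x 196 (y) mm, base 8 mm thick; origin at the centre of its underside. Two places, at y = -45 and +45 mm: a carrier stands on the base, its side edges in guides 10 mm wide (2 mm play either side of the plate) that reach up to z = 38 mm. A carrier is lifted straight up out of it.
- station: Ionised-air cleaning station, fixed: white box with a clear front window, 130 mm deep (x), 170 mm wide (y), aluminium guard plate on top at z = 130 mm with a blue collar round the slot. Origin at the centre of its underside, front to -x. Open inside, under the slot, down to the run plunger.
- slot (a point): Middle of the slot at the top rim of the blue collar, 142 mm above the underside; z up, x across the slot, y along it. Slot 8 (x) x 62 (y) mm, 2 mm more than the plate, from 12 to 20 mm below this point; above that a sloping lead-in opens to 20 x 68 mm at the rim. Collar 34 x 96 mm outside. carrier_shoulder at this point = shoulder bar's ends on the rim.
- run_plunger (a joint): How far the green run plunger in the station is pressed, m (0 free, grows downwards, stop at 0.013). Its top is 77 mm below the slot point: the plate meets it when the shoulder is 8 mm above the rim; with the shoulder on the rim it reads 0.008. Spring: 2 N at first, 5 N at 0.008; it lifts a carrier that is let go.
- keypad: Grey keypad behind the rack, 142 x 118 x 48 mm, loose, origin at the centre of its underside. Leave it.
- tweezers_a: Steel tweezers lying behind the work, 12 x 123 x 9 mm, loose. Leave them.
- scissors: Black and yellow scissors lying at the bench's front edge, 80 x 207 x 12 mm, loose. Leave them.
- driver_c: Yellow screwdriver lying left of the station, 15 x 165 x 15 mm, loose. Leave it.

How it is judged:
By the outcome, as a careful person would: the job done as asked, in the order asked, and still so for the second after the job is handed in, while the arm keeps its last pose, push and grip.
It also fails if it takes over 48 s, if anything falls off the work surface, if the arm or the gripper's body presses on something with over 40 N, if the wrist force passes 120 N, or if a joint passes its speed limit or range.

## Working session

There is one attempt and no reset: what is moved stays moved. The work goes in short steps, Python scripts to look and compute and a tool call to move; the robot and the scene stay as the last step left them, time stands still between calls to the robot, and variables do not carry over. Pictures are saved under pics/ and viewed, and the job is handed in when it is done.

Besides the shell and the picture viewer there is one more tool, called after ">>>" by a JSON object that holds its "op" and its "data". servo_tool: Moves the arm, as the interface text tells. Its arguments: {"type":"object","properties":{"deltas":{"type":"array"},"gripper":{"type":"number"}},"required":["deltas"]}

```bash
mkdir -p pics
python3 - <<'E'
from station import sense, optics, r
import cv2,json,numpy as np
s=sense();print({k:np.round(v,4).tolist() for k,v in s.items()}, r.grasp_offset)
for n in ["scene","top","wrist"]:
    c=optics.capture(n);cv2.imwrite(f"pics/a_{n}.png",c["frame"][:,:,::-1])
    print(n,c["camera_matrix"].tolist(),np.round(c["eye"],4).tolist(),np.round(c["rotation"],4).tolist())
E
```

```text
{'time_s': 0.0, 'joints': [83.976, 22.0909, 0.3787, -0.0281, -68.4084, -14.8146], 'joint_velocities': [-0.0146, 0.0778, 0.0115, 0.116, 0.0678, 0.0345], 'effort': [-0.0002, -39.0666, 18.741, 4.2198, 0.011, -0.0002], 'tcp_pos': [0.2221, 0.5836, 0.2215], 'ee_rot': [[0.9345, -0.3559, -0.0007], [-0.3559, -0.9345, -0.002], [0.0001, 0.0022, -1.0]], 'wrist_force': [0.5027, 0.4711, 0.7458], 'moment': [0.0145, -0.0037, 0.0717], 'gripper_width': 1.0011} 0.0187
scene [[452.4316753250009, 0.0, 330.58434691955785], [0.0, 452.4316753250009, 199.68398713360946], [0.0, 0.0, 1.0]] [-0.0023, -0.436, 1.1003] [[0.8139, -0.4364, 0.3835], [-0.581, -0.6086, 0.5405], [-0.0025, -0.6627, -0.7489]]
top [[490.03176285057384, 0.0, 322.8392126075631], [0.0, 490.03176285057384, 206.06251156579555], [0.0, 0.0, 1.0]] [0.4127, 0.2969, 1.3797] [[-0.0095, -0.9971, 0.0749], [-1.0, 0.0095, 0.0002], [-0.0009, -0.0749, -0.9972]]
wrist [[309.70691628693146, 0.0, 318.05433397141246], [0.0, 309.70691628693146, 193.49894625648028], [0.0, 0.0, 1.0]] [0.2899, 0.5589, 0.3838] [[-0.3556, -0.901, -0.2484], [-0.9346, 0.3433, 0.0927], [0.0017, 0.2651, -0.9642]]
```

View pics/a_scene.png

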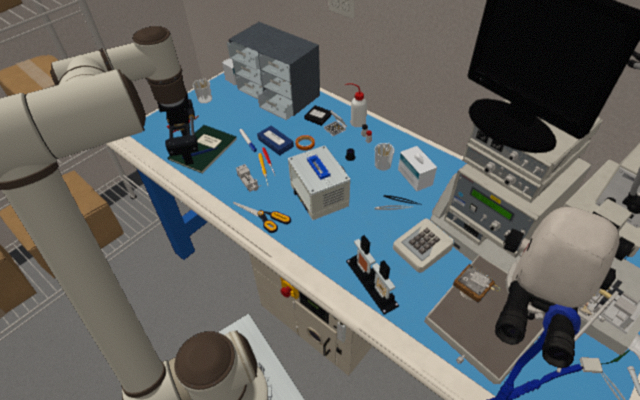

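View pics/a_top.png

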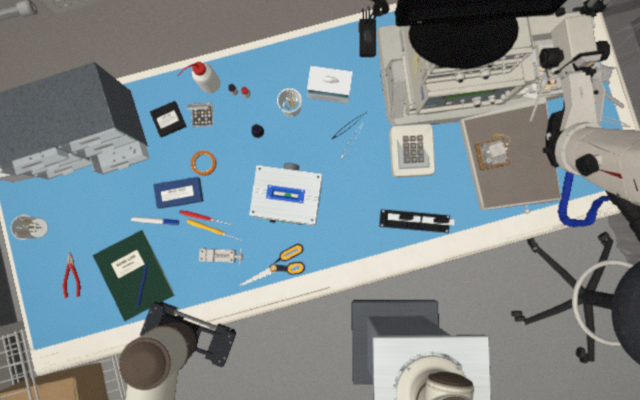

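View pics/a_wrist.png

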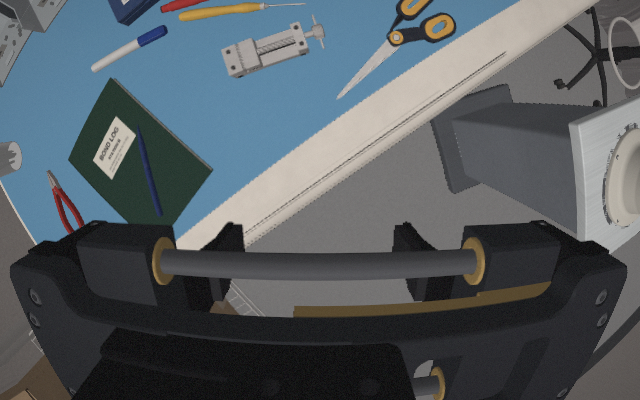

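The scene view shows the station near (320,180), with its blue collar at (318,167), and the rack near (372,275). In the top view the station is at (286,195), the rack at (417,220), and the wrist camera doesn't see the work yet. Next I'll enlarge crops of these.

Run:
```python
import cv2,numpy as np
a=cv2.imread("pics/a_scene.png")[225:320,330:410]; b=cv2.imread("pics/a_top.png")
k=cv2.INTER_CUBIC
cv2.imwrite("pics/b_scene_rack.png",cv2.resize(a,None,fx=6,fy=6,interpolation=k))
cv2.imwrite("pics/b_top_rack.png",cv2.resize(b[195:245,370:465],None,fx=8,fy=8,interpolation=k))
cv2.imwrite("pics/b_top_st.png",cv2.resize(b[155:230,240:330],None,fx=8,fy=8,interpolation=k))
```

```text
(no output)
```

View pics/b_scene_rack.png

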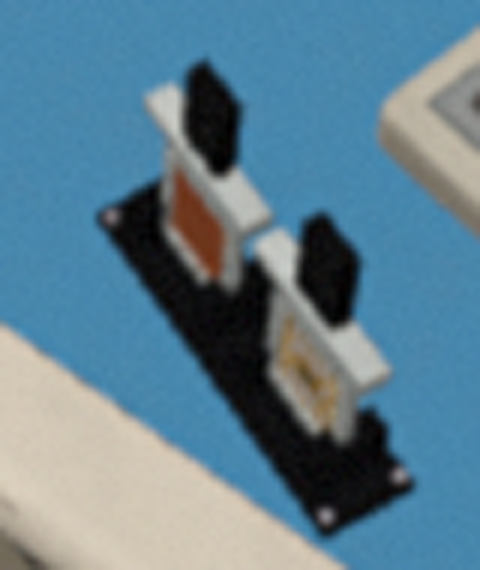

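View pics/b_top_rack.png

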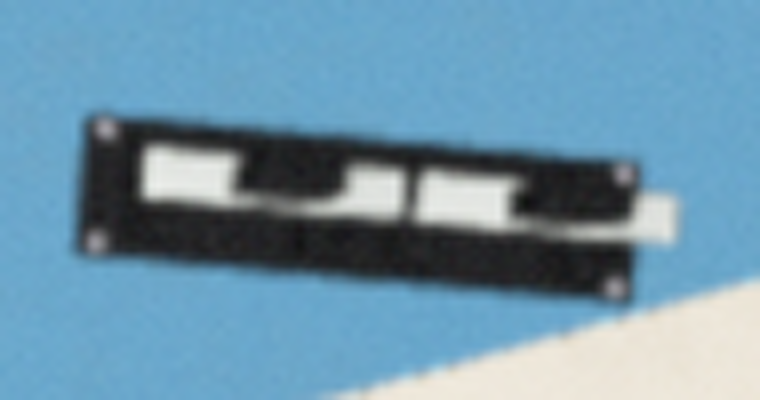

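View pics/b_top_st.png

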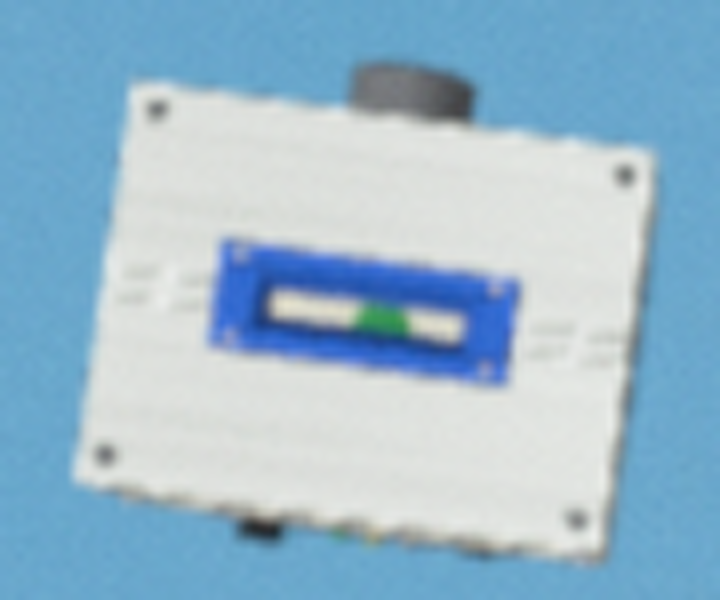

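The white ceramic carrier is at the right-hand rack place in the top view (bar at crop x 415–680), and the copper one is on the left. The station's collar corners are sharp in the crop. I'll fit poses from these corners and check them against the scene view.

```bash
cat > h.py <<'E'
import numpy as np,cv2
from scipy.optimize import least_squares
def proj(c,P,fish=False):
    P=np.atleast_2d(P);R=np.array(c["rotation"]);K=np.array(c["camera_matrix"])
    q=(P-np.array(c["eye"]))@R
    if fish:
        t=np.arctan2(np.hypot(q[:,0],q[:,1]),q[:,2]);h=np.hypot(q[:,0],q[:,1])+1e-12
        x=q[:,0]/h*t;y=q[:,1]/h*t
    else: x=q[:,0]/q[:,2];y=q[:,1]/q[:,2]
    return np.c_[K[0,0]*x+K[0,2],K[1,1]*y+K[1,2]]
def ray(c,uv,fish=False):
    uv=np.atleast_2d(np.array(uv,float));K=np.array(c["camera_matrix"])
    x=(uv[:,0]-K[0,2])/K[0,0];y=(uv[:,1]-K[1,2])/K[1,1]
    if fish:
        t=np.hypot(x,y);d=np.c_[x/t*np.sin(t),y/t*np.sin(t),np.cos(t)]
    else: d=np.c_[x,y,np.ones_like(x)]
    d=d@np.array(c["rotation"]).T
    return np.array(c["eye"]),d/np.linalg.norm(d,axis=1)[:,None]
def atz(c,uv,z,fish=False):
    e,d=ray(c,uv,fish);return e+d*((z-e[2])/d[:,2])[:,None]
def tri(obs):  # [(cap,uv,fish)]
    A=np.zeros((3,3));b=np.zeros(3);L=[]
    for c,uv,f in obs:
        e,d=ray(c,uv,f);d=d[0];M=np.eye(3)-np.outer(d,d);A+=M;b+=M@e;L.append((M,e))
    p=np.linalg.solve(A,b);return p,[np.linalg.norm(M@(p-e)) for M,e in L]
def place(p,X):  # p=x,y,z,yaw(rad)
    c,s=np.cos(p[3]),np.sin(p[3]);return np.array(X)@np.array([[c,-s,0],[s,c,0],[0,0,1]]).T+p[:3]
def box(x,y,z0,z1): return np.array([[sx*x/2,sy*y/2,z] for z in(z0,z1) for sx,sy in((1,1),(1,-1),(-1,-1),(-1,1))])
def drawbox(im,c,p,b,col,fish=False,s=1,off=(0,0)):
    uv=proj(c,place(p,b),fish)
    q=lambda v:tuple(int(round(t)) for t in (v+.5-np.array(off))*s)
    for i in range(4):
        for a,bb in((i,(i+1)%4),(i+4,(i+1)%4+4),(i,i+4)):cv2.line(im,q(uv[a]),q(uv[bb]),col,1)
E
cat > f1.py <<'E'
from station import optics
from h import *
c=optics.capture("top");s=optics.capture("scene")
un=lambda pts,o,k:(np.array(pts)+.5)/k-.5+np.array(o)
rk=un([(88,118),(637,160),(630,300),(78,252)],(370,195),8)
bar=un([(417,168),(680,193),(673,245),(413,222)],(370,195),8)
barc=un([(145,145),(405,168),(402,221),(140,200)],(370,195),8)
st=un([(135,80),(655,150),(605,560),(75,482)],(240,155),8)
col=un([(222,240),(520,280),(507,383),(212,345)],(240,155),8)
for n,uv,z in(("rack",rk,.008),("bar",bar,.103),("barCu",barc,.103),("station",st,.130),("collar",col,.142)):
    P=atz(c,uv,z);m=P.mean(0);v=(P[0]+P[3]-P[1]-P[2]);
    print(n,np.round(m,4),"yaw",np.degrees(np.arctan2(-v[0],v[1])).round(2),"L",np.linalg.norm(v)/2,"W",np.linalg.norm(P[0]+P[1]-P[2]-P[3])/2)
E
python3 f1.py
```

```text
rack [0.4728 0.0413 0.008 ] yaw -5.23 L 0.19309947292970864 W 0.04812471375704456
bar [ 0.4682 -0.0021  0.103 ] yaw -5.8 L 0.08540222111368061 W 0.01740470670773581
barCu [0.4767 0.0866 0.103 ] yaw -5.38 L 0.08528022753559787 W 0.017686723792816786
station [0.5379 0.3925 0.13  ] yaw -8.6 L 0.16997125505979735 W 0.13172139701592142
collar [0.5384 0.3923 0.142 ] yaw -8.07 L 0.09496067792842973 W 0.03332966815696196
```

Sizes agree with the text. Now I'll check heights by overlaying these on the scene view.

Run:
```python
from station import optics
from h import *
s=optics.capture("scene");r=np.radians
im=s["frame"][:,:,::-1]
k=6
def crop(x0,y0,x1,y1):return cv2.resize(im[y0:y1,x0:x1],None,fx=k,fy=k,interpolation=cv2.INTER_CUBIC)
a=crop(335,225,415,320)
drawbox(a,s,(.4728,.0413,0,r(-5.3)),box(.05,.196,0,.008),(0,0,255),s=k,off=(335,225))
for z in((85,95,.084,.016),(95,145,.03,.012),(0,85,.06,.006)):
    drawbox(a,s,(.4682,-.0028,.008,r(-5.4)),box(z[3],z[2],z[0]/1e3,z[1]/1e3),(0,255,255),s=k,off=(335,225))
b=crop(280,140,360,220)
drawbox(b,s,(.538,.3925,0,r(-8.3)),box(.13,.17,0,.13),(0,0,255),s=k,off=(280,140))
drawbox(b,s,(.538,.3925,0,r(-8.3)),box(.034,.096,.13,.142),(0,255,255),s=k,off=(280,140))
b=np.vstack([b,np.zeros((a.shape[0]-b.shape[0],b.shape[1],3),np.uint8)]);o=np.hstack([a,b]);o=cv2.resize(o,None,fx=.8,fy=.8)
cv2.imwrite("pics/c_ov.png",o)
```

```text
(no output)
```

View pics/c_ov.png

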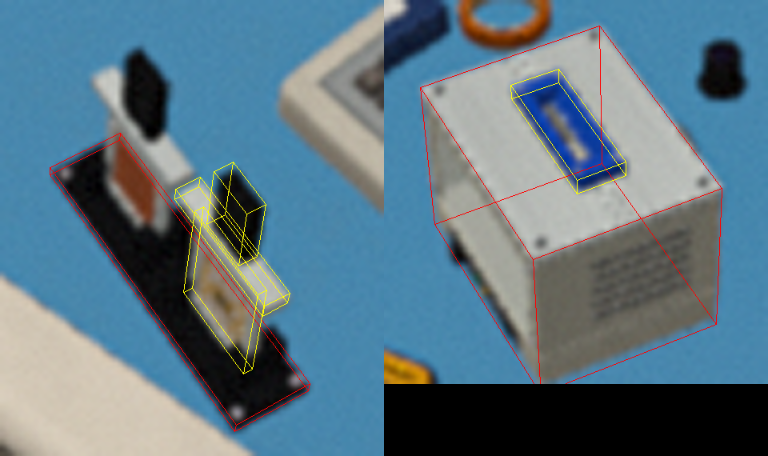

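The overlays fit to about 1 px, so heights and poses hold. I'm moving toward the rack while turning the tool about 74.5° so the jaws close across the tab.

>>> {"op": "servo_tool", "data": {"deltas": [{"slide": [0.6, 0.6, -0.5], "spin": 0.93}, {"slide": [0.7, 0.5, -0.5], "spin": 0.93}, {"slide": [0.75, 0.4, -0.4], "spin": 0.93}, {"slide": [0.8, 0.3, 0], "spin": 0.93}, {"slide": [0.9, 0.15, 0], "spin": 0.93}, {"slide": [0.95, 0, 0], "spin": 0.93}, {"slide": [0.95, -0.1, 0], "spin": 0.93}, {"slide": [0.95, -0.2, 0], "spin": 0.93}, {"slide": [0.9, -0.35, 0], "spin": 0.93}, {"slide": [0.9, -0.5, 0], "spin": 0.93}]}}

```text
time_s: 1.3
tcp_pos: [0.3302, 0.3744, 0.2575]
ee_rot: [[-0.139, -0.99, -0.0], [-0.99, 0.139, -0.002], [0.002, 0.0, -1.0]]
wrist_force: [0.3, 0.2, -0.1]
gripper_width: 1.002
```

>>> {"op": "servo_tool", "data": {"deltas": [{"slide": [0.97, -0.5, 0], "spin": -0.3}, {"slide": [0.97, -0.5, 0]}, {"slide": [0.97, -0.5, 0]}, {"slide": [0.97, -0.5, 0]}, {"slide": [0.97, -0.5, 0]}, {"slide": [0.97, -0.5, 0]}, {"slide": [0.97, -0.5, 0]}, {"slide": [0.97, -0.5, 0]}, {"slide": [0.97, -0.5, 0]}, {"slide": [0.97, -0.5, 0]}]}}

```text
invalid input
```

>>> {"op": "servo_tool", "data": {"deltas": [{"slide": [0.9, -0.5, 0]}, {"slide": [0.9, -0.4, 0]}, {"slide": [0.8, -0.3, 0]}, {"slide": [0.5, -0.2, 0]}, {"slide": [0, 0, 0]}]}}

```text
invalid input
```

Run:
```python
from station import sense, optics
import cv2,pickle,numpy as np
c=optics.capture("wrist");pickle.dump(c,open("w1.pkl","wb"))
s=sense();print({k:np.round(v,4).tolist() for k,v in s.items() if k in("time_s","joints","tcp_pos","ee_rot","wrist_force")})
cv2.imwrite("pics/d_wrist.png",c["frame"][:,:,::-1])
```

```text
{'time_s': 1.35, 'joints': [67.0612, 8.1337, -13.5304, 0.0278, -68.5322, -75.4537], 'tcp_pos': [0.3308, 0.3713, 0.2577], 'ee_rot': [[-0.1458, -0.9893, -0.0009], [-0.9893, 0.1458, -0.0033], [0.0034, 0.0004, -1.0]], 'wrist_force': [0.5148, -2.8892, -0.4986]}
```

View pics/d_wrist.png

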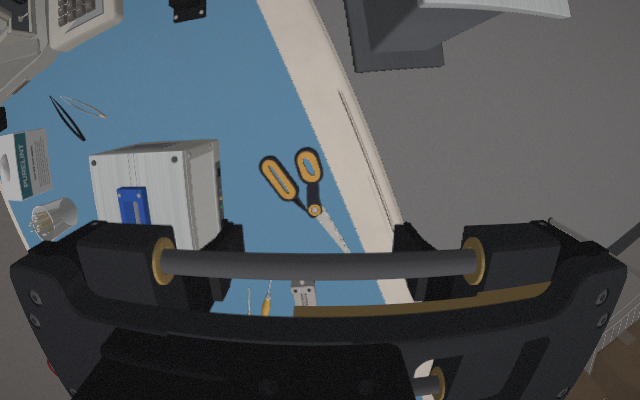

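The calls were refused because every row needs a spin, and the arm did not move. The picture only shows the station and scissors from the side. Resending with spins.

>>> {"op": "servo_tool", "data": {"deltas": [{"slide": [0.97, -0.5, 0], "spin": -0.3}, {"slide": [0.97, -0.5, 0], "spin": 0}, {"slide": [0.97, -0.5, 0], "spin": 0}, {"slide": [0.97, -0.5, 0], "spin": 0}, {"slide": [0.97, -0.5, 0], "spin": 0}, {"slide": [0.97, -0.5, 0], "spin": 0}, {"slide": [0.97, -0.5, 0], "spin": 0}, {"slide": [0.97, -0.5, 0], "spin": 0}, {"slide": [0.97, -0.5, 0], "spin": 0}, {"slide": [0.97, -0.5, 0], "spin": 0}]}}

```text
time_s: 2.35
tcp_pos: [0.4321, 0.1088, 0.2594]
ee_rot: [[-0.094, -0.996, 0.002], [-0.996, 0.094, 0.0], [-0.0, -0.002, -1.0]]
wrist_force: [0.4, -0.4, -0.2]
gripper_width: 0.996
```

>>> {"op": "servo_tool", "data": {"deltas": [{"slide": [0.9, -0.4, 0], "spin": 0}, {"slide": [0.9, -0.4, 0], "spin": 0}, {"slide": [0.8, -0.3, 0], "spin": 0}, {"slide": [0.5, -0.2, 0], "spin": 0}, {"slide": [0, 0, 0], "spin": 0}]}}

```text
time_s: 2.85
tcp_pos: [0.4584, 0.0231, 0.2599]
ee_rot: [[-0.095, -0.995, 0.003], [-0.995, 0.095, 0.001], [-0.001, -0.003, -1.0]]
wrist_force: [0.2, 0.4, 0.4]
gripper_width: 0.998
```

```bash
cat > w.py <<'E'
import sys
from station import sense, optics
import cv2,pickle,numpy as np
n=sys.argv[1]
c=optics.capture("wrist");pickle.dump(c,open(n+".pkl","wb"))
s=sense();print({k:np.round(v,4).tolist() for k,v in s.items() if k in("time_s","joints","tcp_pos","ee_rot","wrist_force","moment","gripper_width")})
cv2.imwrite(f"pics/{n}.png",c["frame"][:,:,::-1])
E
python3 w.py w2
```

```text
{'time_s': 2.9, 'joints': [23.341, 3.8704, -18.1149, 0.012, -67.8491, -28.7827], 'tcp_pos': [0.4583, 0.0237, 0.2599], 'ee_rot': [[-0.0948, -0.9955, 0.0027], [-0.9955, 0.0948, 0.001], [-0.0012, -0.0026, -1.0]], 'wrist_force': [0.1823, 0.2171, 0.0789], 'moment': [0.0422, -0.0427, 0.0186], 'gripper_width': 1.0019}
```

View pics/w2.png

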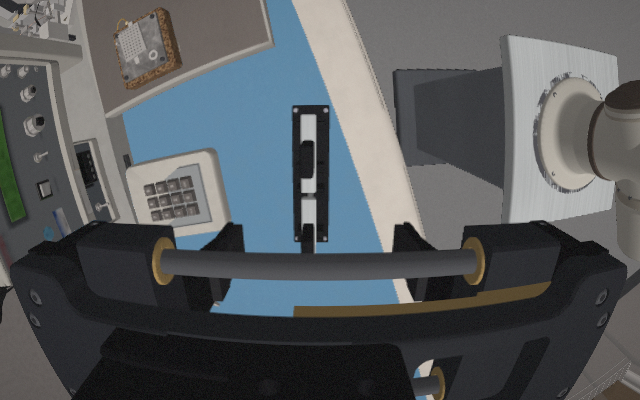

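The wrist view shows the rack, with the ceramic carrier's white bar at columns 300–317, rows 113–193, and its black tab at about (307,160). I'll enlarge with the model overlay.

```bash
cat > ov.py <<'E'
import pickle,sys
from h import *
c=pickle.load(open("w2.pkl","rb"));r=np.radians
k=5;o=(260,95)
im=c["frame"][:,:,::-1]
raw=cv2.resize(im[95:245,260:335],None,fx=k,fy=k,interpolation=cv2.INTER_CUBIC)
a=raw.copy()
drawbox(a,c,(.4728,.0413,0,r(-5.3)),box(.05,.196,0,.008),(0,0,255),True,k,o)
for z in((85,95,.084,.016),(95,145,.03,.012)):
    drawbox(a,c,(.4684,-.0030,.008,r(-5.4)),box(z[3],z[2],z[0]/1e3,z[1]/1e3),(0,255,255),True,k,o)
    drawbox(a,c,(.4768,.0863,.008,r(-5.4)),box(z[3],z[2],z[0]/1e3,z[1]/1e3),(0,255,0),True,k,o)
cv2.imwrite("pics/w2ov.png",np.hstack([raw,a])[:600])
E
python3 ov.py
```

```text
(no output)
```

View pics/w2ov.png

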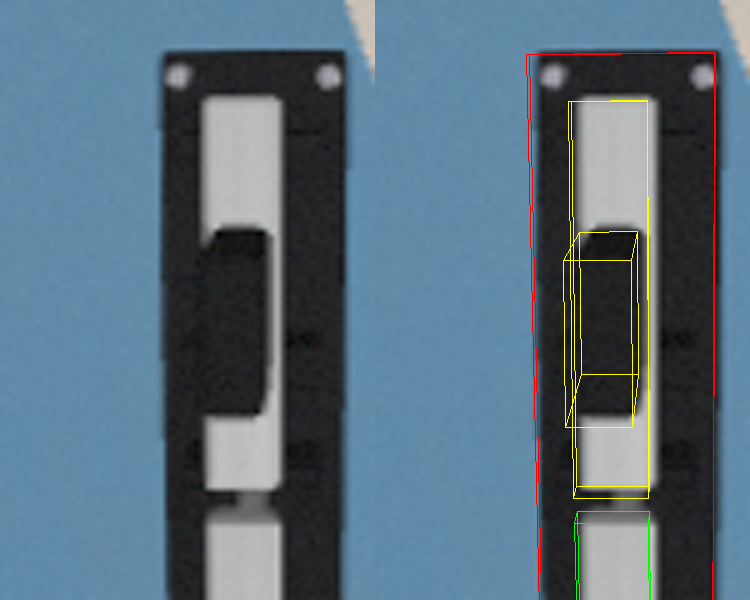

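The wrist view puts the bar about 1.6 mm lower in x (toward −x) and 1.3 mm toward −y from the top-view estimate. I'll take (0.4675, −0.004), yaw −5.4°, then go closer and re-measure.

>>> {"op": "servo_tool", "data": {"deltas": [{"slide": [0.4, -0.2, 0.7], "spin": 0}, {"slide": [0.4, -0.2, 0.8], "spin": 0}, {"slide": [0.4, -0.1, 0.7], "spin": 0}, {"slide": [0, 0, 0.3], "spin": 0}, {"slide": [0, 0, 0], "spin": 0}]}}

```text
time_s: 3.4
tcp_pos: [0.469, -0.0045, 0.1968]
ee_rot: [[-0.09, -0.996, 0.007], [-0.996, 0.09, 0.003], [-0.004, -0.006, -1.0]]
wrist_force: [-0.1, 0.8, 0.2]
gripper_width: 1.001
```

```bash
python3 w.py w3
cat > ov3.py <<'E'
import pickle,sys
from h import *
n=sys.argv[1];p=[float(v) for v in sys.argv[2:6]];x0,y0,x1,y1,k=[int(v) for v in sys.argv[6:11]]
p[3]=np.radians(p[3])
c=pickle.load(open(n+".pkl","rb"))
raw=cv2.resize(c["frame"][y0:y1,x0:x1,::-1],None,fx=k,fy=k,interpolation=cv2.INTER_CUBIC);a=raw.copy()
for z in((85,95,.084,.016),(95,145,.03,.012)):
    drawbox(a,c,p,box(z[3],z[2],z[0]/1e3,z[1]/1e3),(0,255,255),True,k,(x0,y0))
cv2.imwrite("pics/"+n+"ov.png",np.hstack([raw,a]))
E
python3 ov3.py w3 .4675 -.004 .008 -5.4 270 80 335 230 4
```

```text
{'time_s': 3.45, 'joints': [19.354, 7.8047, -23.0517, -0.0399, -58.6589, -24.4617], 'tcp_pos': [0.4693, -0.0043, 0.1974], 'ee_rot': [[-0.0894, -0.996, 0.0078], [-0.996, 0.0894, 0.0034], [-0.004, -0.0075, -1.0]], 'wrist_force': [-0.1009, -0.9936, 0.3257], 'moment': [0.0888, -0.0585, 0.0654], 'gripper_width': 1.0027}
```

View pics/w3ov.png

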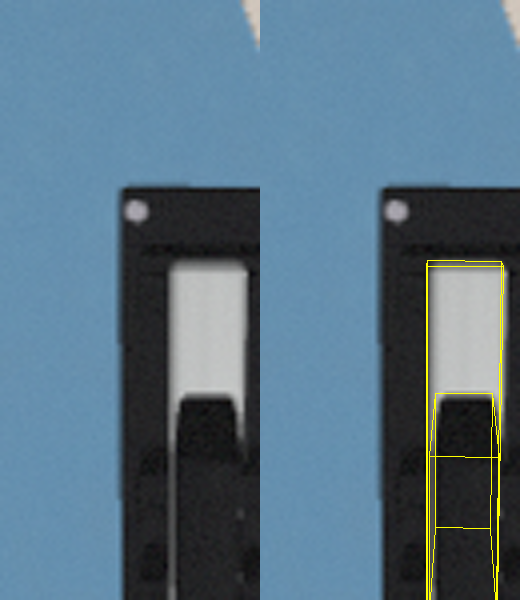

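View pics/w3.png

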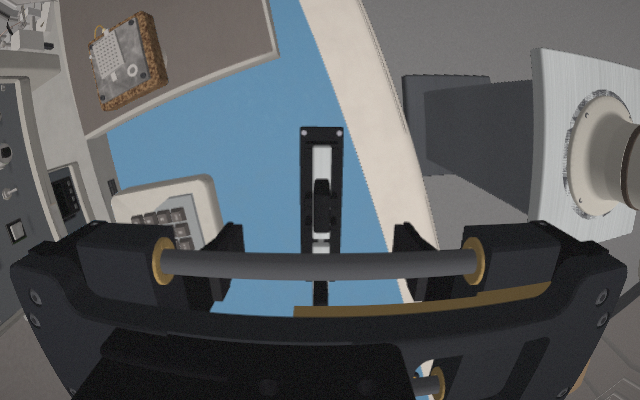

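The residual is about 0.7 mm further −x, so x ≈ 0.4668. The tab lies between the open fingers. Descending to TCP z ≈ 0.112.

>>> {"op": "servo_tool", "data": {"deltas": [{"slide": [0, 0.12, 0.5], "spin": 0}, {"slide": [0, 0, 0.8], "spin": 0}, {"slide": [0, 0, 0.8], "spin": 0}, {"slide": [0, 0, 0.7], "spin": 0}, {"slide": [0, 0, 0.4], "spin": 0}, {"slide": [0, 0, 0], "spin": 0}]}}

```text
time_s: 4.05
tcp_pos: [0.4727, 0.0016, 0.1222]
ee_rot: [[-0.082, -0.996, 0.024], [-0.997, 0.082, 0.007], [-0.009, -0.023, -1.0]]
wrist_force: [-0.1, -0.1, 0.5]
gripper_width: 1.002
```

The tool is tilting as it goes down (z-axis x component 0.024, position drifted +4 mm). I'll back up and see how the tilt responds.

>>> {"op": "servo_tool", "data": {"deltas": [{"slide": [0, 0, -0.8], "spin": 0}, {"slide": [0, 0, -0.8], "spin": 0}, {"slide": [0, 0, -0.8], "spin": 0}, {"slide": [0, 0, -0.5], "spin": 0}, {"slide": [0, 0, 0], "spin": 0}]}}

```text
time_s: 4.55
tcp_pos: [0.4737, 0.0029, 0.2029]
ee_rot: [[-0.078, -0.996, 0.032], [-0.997, 0.079, 0.008], [-0.011, -0.031, -0.999]]
wrist_force: [-0.1, -0.4, -0.3]
gripper_width: 1.0
```

```bash
cat > s.py <<'E'
from station import sense
import numpy as np
s=sense();print({k:np.round(v,4).tolist() for k,v in s.items() if k in("time_s","joints","tcp_pos","ee_rot","wrist_force","moment","gripper_width")})
E
python3 s.py
```

```text
{'time_s': 4.55, 'joints': [20.2062, 7.1931, -23.0422, 0.231, -57.8829, -24.8363], 'tcp_pos': [0.4737, 0.0029, 0.2029], 'ee_rot': [[-0.0785, -0.9964, 0.032], [-0.9969, 0.0788, 0.0081], [-0.0106, -0.0313, -0.9995]], 'wrist_force': [-0.1207, -0.3878, -0.3146], 'moment': [0.0314, -0.009, -0.0446], 'gripper_width': 1.0001}
```

>>> {"op": "servo_tool", "data": {"deltas": [{"slide": [0, 0, 0], "spin": 0}, {"slide": [0, 0, 0], "spin": 0}, {"slide": [0, 0, 0], "spin": 0}, {"slide": [0, 0, 0], "spin": 0}]}}

```text
time_s: 4.95
tcp_pos: [0.4732, 0.0032, 0.2026]
ee_rot: [[-0.078, -0.996, 0.032], [-0.997, 0.079, 0.008], [-0.011, -0.031, -0.999]]
wrist_force: [-0.5, -0.1, 0.4]
gripper_width: 1.0
```

```bash
python3 s.py
```

```text
{'time_s': 4.95, 'joints': [20.2471, 7.1679, -23.1097, 0.2056, -57.8464, -24.8489], 'tcp_pos': [0.4732, 0.0032, 0.2026], 'ee_rot': [[-0.0782, -0.9964, 0.0318], [-0.9969, 0.0785, 0.0085], [-0.0109, -0.031, -0.9995]], 'wrist_force': [-0.5128, -0.1359, 0.447], 'moment': [0.0632, 0.0074, 0.0075], 'gripper_width': 0.9999}
```

>>> {"op": "servo_tool", "data": {"deltas": [{"slide": [0, 0, -0.4], "spin": 0}, {"slide": [0, 0, -0.4], "spin": 0}, {"slide": [0, 0, -0.4], "spin": 0}, {"slide": [0, 0, -0.4], "spin": 0}, {"slide": [0, 0, -0.4], "spin": 0}, {"slide": [0, 0, -0.4], "spin": 0}]}}

```text
time_s: 5.55
tcp_pos: [0.4707, 0.0024, 0.2663]
ee_rot: [[-0.078, -0.997, 0.029], [-0.997, 0.079, 0.007], [-0.01, -0.028, -1.0]]
wrist_force: [-0.2, -0.2, -0.8]
gripper_width: 1.001
```

```bash
python3 s.py
```

```text
{'time_s': 5.55, 'joints': [20.2642, 4.0285, -17.0918, 0.1937, -67.1878, -24.8414], 'tcp_pos': [0.4707, 0.0024, 0.2663], 'ee_rot': [[-0.0784, -0.9965, 0.0288], [-0.9969, 0.0786, 0.0073], [-0.0095, -0.0281, -0.9996]], 'wrist_force': [-0.1605, -0.2038, -0.8139], 'moment': [0.0826, -0.0372, 0.0352], 'gripper_width': 1.0014}
```

>>> {"op": "servo_tool", "data": {"deltas": [{"slide": [0, 0, 0.4], "spin": 0}, {"slide": [0, 0, 0.4], "spin": 0}, {"slide": [0, 0, 0.4], "spin": 0}, {"slide": [0, 0, 0.4], "spin": 0}, {"slide": [0, 0, 0.4], "spin": 0}, {"slide": [0, 0, 0.4], "spin": 0}]}}

```text
time_s: 6.15
tcp_pos: [0.4731, 0.0031, 0.2037]
ee_rot: [[-0.078, -0.996, 0.032], [-0.997, 0.079, 0.008], [-0.011, -0.031, -0.999]]
wrist_force: [0.1, -0.1, -0.1]
gripper_width: 1.003
```

```bash
python3 s.py
```

```text
{'time_s': 6.15, 'joints': [20.2356, 7.0965, -23.0215, 0.2095, -58.0161, -24.8507], 'tcp_pos': [0.4731, 0.0031, 0.2037], 'ee_rot': [[-0.0784, -0.9964, 0.0316], [-0.9969, 0.0787, 0.0084], [-0.0108, -0.0309, -0.9995]], 'wrist_force': [0.0788, -0.0515, -0.099], 'moment': [0.029, 0.0018, -0.0344], 'gripper_width': 1.0028}
```

Slow constant motion leaves the tilt almost alone. I'll try faster upward steps while high to see whether tilt can be undone.

>>> {"op": "servo_tool", "data": {"deltas": [{"slide": [0, 0, -1], "spin": 0}, {"slide": [0, 0, -1], "spin": 0}, {"slide": [0, 0, -1], "spin": 0}]}}

```text
time_s: 6.45
tcp_pos: [0.4669, 0.0016, 0.2716]
ee_rot: [[-0.08, -0.997, 0.013], [-0.997, 0.08, 0.004], [-0.005, -0.013, -1.0]]
wrist_force: [-0.1, -0.7, -0.1]
gripper_width: 1.0
```

```bash
python3 s.py
```

```text
{'time_s': 6.45, 'joints': [20.2545, 3.9323, -16.3627, 0.0695, -68.9245, -24.8445], 'tcp_pos': [0.4669, 0.0016, 0.2716], 'ee_rot': [[-0.0796, -0.9967, 0.0132], [-0.9968, 0.0796, 0.0037], [-0.0047, -0.0128, -0.9999]], 'wrist_force': [-0.1132, -0.658, -0.055], 'moment': [0.0467, -0.0667, 0.0655], 'gripper_width': 1.0002}
```

>>> {"op": "servo_tool", "data": {"deltas": [{"slide": [0, 0, 0], "spin": 0}]}}

```text
time_s: 6.55
tcp_pos: [0.4689, 0.0018, 0.2743]
ee_rot: [[-0.079, -0.997, 0.019], [-0.997, 0.079, 0.004], [-0.006, -0.019, -1.0]]
wrist_force: [0.4, 0.3, 0.4]
gripper_width: 0.999
```

```bash
python3 s.py
```

```text
{'time_s': 6.55, 'joints': [20.2557, 3.838, -16.1236, 0.1592, -68.9029, -24.8431], 'tcp_pos': [0.4689, 0.0018, 0.2743], 'ee_rot': [[-0.079, -0.9967, 0.0195], [-0.9969, 0.0791, 0.0044], [-0.006, -0.0191, -0.9998]], 'wrist_force': [0.4267, 0.3218, 0.4034], 'moment': [0.1196, -0.0229, 0.0046], 'gripper_width': 0.9995}
```

Fast upward steps undo the tilt and slow moves preserve it. I'll cycle slowly down, fast up, and trim the yaw.

>>> {"op": "servo_tool", "data": {"deltas": [{"slide": [0, 0, 0.4], "spin": 0}, {"slide": [0, 0, 0.4], "spin": 0.1}, {"slide": [0, 0, 0.4], "spin": 0}, {"slide": [0, 0, 0.4], "spin": 0}, {"slide": [0, 0, 0.4], "spin": 0}, {"slide": [0, 0, 0.4], "spin": 0}, {"slide": [0, 0, 0.2], "spin": 0}, {"slide": [0, 0, -1], "spin": 0}, {"slide": [0, 0, -1], "spin": 0}, {"slide": [0, 0, -1], "spin": 0}]}}

```text
time_s: 7.55
tcp_pos: [0.4635, 0.0007, 0.2687]
ee_rot: [[-0.096, -0.995, -0.004], [-0.995, 0.096, -0.001], [0.001, 0.004, -1.0]]
wrist_force: [0.7, -1.5, 0.9]
gripper_width: 0.998
```

>>> {"op": "servo_tool", "data": {"deltas": [{"slide": [0, 0, 0], "spin": 0}, {"slide": [0, 0, 0], "spin": 0}]}}

```text
time_s: 7.75
tcp_pos: [0.4657, 0.0011, 0.2718]
ee_rot: [[-0.095, -0.995, 0.004], [-0.995, 0.095, 0.001], [-0.001, -0.004, -1.0]]
wrist_force: [0.5, 0.0, 0.7]
gripper_width: 0.998
```

```bash
python3 s.py
```

```text
{'time_s': 7.75, 'joints': [20.2368, 4.0925, -16.1487, 0.0415, -69.5361, -25.7232], 'tcp_pos': [0.4657, 0.0011, 0.2718], 'ee_rot': [[-0.0954, -0.9954, 0.0039], [-0.9954, 0.0954, 0.0007], [-0.0011, -0.0038, -1.0]], 'wrist_force': [0.5321, 0.0213, 0.6865], 'moment': [0.1047, 0.0149, 0.0168], 'gripper_width': 0.9982}
```

>>> {"op": "servo_tool", "data": {"deltas": [{"slide": [0.12, 0, 0.4], "spin": 0}, {"slide": [0.12, 0, 0.4], "spin": 0}, {"slide": [0, 0, 0.4], "spin": 0}, {"slide": [0, 0, 0.4], "spin": 0}, {"slide": [0, 0, 0.4], "spin": 0}, {"slide": [0, 0, 0.4], "spin": 0}, {"slide": [0, 0, 0.4], "spin": 0}, {"slide": [0, 0, 0.4], "spin": 0}]}}

```text
time_s: 8.55
tcp_pos: [0.4631, -0.0059, 0.1814]
ee_rot: [[-0.096, -0.995, -0.003], [-0.995, 0.096, -0.001], [0.001, 0.003, -1.0]]
wrist_force: [0.1, 0.5, -0.2]
gripper_width: 1.002
```

```bash
python3 w.py w4;python3 ov3.py w4 .4668 -.0042 .008 -5.4 280 80 360 230 4
```

```text
{'time_s': 8.6, 'joints': [19.4467, 8.5447, -24.9957, -0.0764, -56.8295, -24.9441], 'tcp_pos': [0.4618, -0.0061, 0.1795], 'ee_rot': [[-0.0965, -0.9953, -0.0065], [-0.9953, 0.0965, -0.0011], [0.0017, 0.0063, -1.0]], 'wrist_force': [-0.7147, -0.2546, -1.5929], 'moment': [0.0642, 0.0481, -0.0393], 'gripper_width': 0.9971}
```

View pics/w4ov.png

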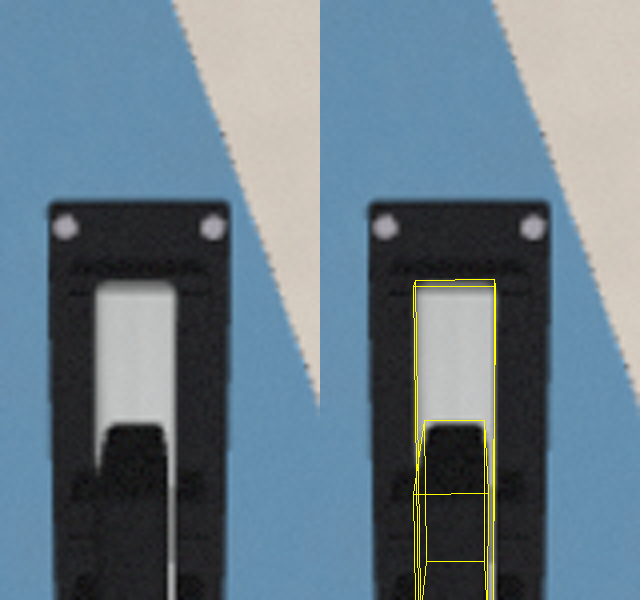

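The overlay fits within 0.5 mm at (0.4668, −0.0037), and the tilt is down to −0.4°. Continuing down with small corrections.

>>> {"op": "servo_tool", "data": {"deltas": [{"slide": [-0.06, -0.1, 0.3], "spin": 0}, {"slide": [-0.06, -0.1, 0.4], "spin": 0}, {"slide": [0, 0, 0.4], "spin": 0}, {"slide": [0, 0, 0.4], "spin": 0}, {"slide": [0, 0, 0.4], "spin": 0}]}}

```text
time_s: 9.1
tcp_pos: [0.4687, -0.003, 0.1293]
ee_rot: [[-0.096, -0.995, -0.003], [-0.995, 0.096, -0.0], [0.001, 0.003, -1.0]]
wrist_force: [-0.0, -1.0, -0.3]
gripper_width: 0.997
```

```bash
python3 s.py
```

```text
{'time_s': 9.1, 'joints': [19.5504, 12.557, -28.3437, -0.0417, -49.2709, -25.0234], 'tcp_pos': [0.4687, -0.003, 0.1293], 'ee_rot': [[-0.0958, -0.9954, -0.003], [-0.9954, 0.0959, -0.0005], [0.0008, 0.0029, -1.0]], 'wrist_force': [-0.0248, -1.0069, -0.2857], 'moment': [0.072, -0.0534, 0.0305], 'gripper_width': 0.9973}
```

>>> {"op": "servo_tool", "data": {"deltas": [{"slide": [0.02, 0.05, 0.25], "spin": 0}, {"slide": [0, 0, 0.2], "spin": 0}, {"slide": [0, 0, 0.1], "spin": 0}, {"slide": [0, 0, 0], "spin": 0}]}}

```text
time_s: 9.5
tcp_pos: [0.4661, -0.0037, 0.1126]
ee_rot: [[-0.096, -0.995, -0.006], [-0.995, 0.096, -0.002], [0.002, 0.006, -1.0]]
wrist_force: [0.6, 0.9, 0.2]
gripper_width: 0.997
```

```bash
python3 w.py w5
```

```text
{'time_s': 9.55, 'joints': [19.5608, 13.7039, -29.7403, -0.0486, -46.8987, -25.0327], 'tcp_pos': [0.4663, -0.0037, 0.1128], 'ee_rot': [[-0.0959, -0.9954, -0.0058], [-0.9954, 0.0959, -0.0014], [0.002, 0.0057, -1.0]], 'wrist_force': [0.5952, -0.7394, -0.0526], 'moment': [0.0589, -0.0925, 0.0091], 'gripper_width': 1.0019}
```

View pics/w5.png

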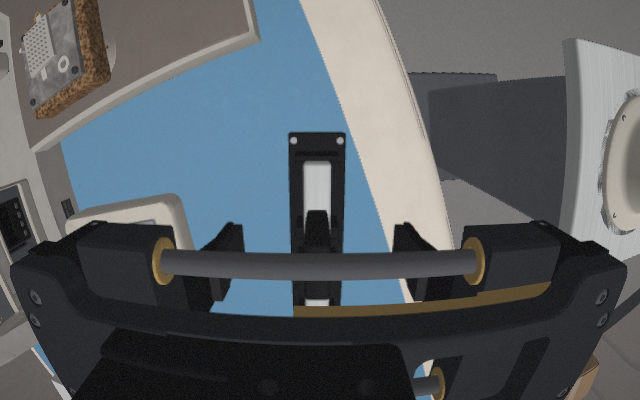

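The TCP is at (0.4663, −0.0037, 0.1128). The tab is centred between the fingers at about (317,220) and its bar is visible. I'm closing; the fixed grip force is half of 60, so 30 N.

>>> {"op": "servo_tool", "data": {"deltas": [{"slide": [0, 0, 0], "spin": 0}, {"slide": [0, 0, 0], "spin": 0}, {"slide": [0, 0, 0], "spin": 0}, {"slide": [0, 0, 0], "spin": 0}, {"slide": [0, 0, 0], "spin": 0}, {"slide": [0, 0, 0], "spin": 0}, {"slide": [0, 0, 0], "spin": 0}, {"slide": [0, 0, 0], "spin": 0}, {"slide": [0, 0, 0], "spin": 0}], "gripper": 255}}

```text
time_s: 10.45
tcp_pos: [0.4674, -0.0034, 0.1144]
ee_rot: [[-0.096, -0.995, -0.002], [-0.995, 0.096, -0.0], [0.001, 0.002, -1.0]]
wrist_force: [-0.0, 0.1, -0.0]
gripper_width: 0.268
```

```bash
python3 s.py
```

```text
{'time_s': 10.45, 'joints': [19.5585, 13.5786, -29.6387, -0.0259, -46.9068, -25.0353], 'tcp_pos': [0.4674, -0.0034, 0.1144], 'ee_rot': [[-0.0958, -0.9954, -0.0022], [-0.9954, 0.0958, -0.0004], [0.0006, 0.0021, -1.0]], 'wrist_force': [-0.0276, 0.1146, -0.0435], 'moment': [0.1283, -0.1095, -0.016], 'gripper_width': 0.2679}
```

Still closing.

>>> {"op": "servo_tool", "data": {"deltas": [{"slide": [0, 0, 0], "spin": 0}, {"slide": [0, 0, 0], "spin": 0}, {"slide": [0, 0, 0], "spin": 0}, {"slide": [0, 0, 0], "spin": 0}]}}

```text
time_s: 10.85
tcp_pos: [0.4674, -0.0034, 0.1143]
ee_rot: [[-0.096, -0.995, -0.002], [-0.995, 0.096, -0.0], [0.001, 0.002, -1.0]]
wrist_force: [-0.6, 0.1, -0.4]
gripper_width: 0.131
```

```bash
python3 s.py
```

```text
{'time_s': 10.85, 'joints': [19.5605, 13.5823, -29.6421, -0.0272, -46.9121, -25.0363], 'tcp_pos': [0.4674, -0.0034, 0.1143], 'ee_rot': [[-0.0957, -0.9954, -0.0024], [-0.9954, 0.0957, -0.0005], [0.0007, 0.0023, -1.0]], 'wrist_force': [-0.6267, 0.1434, -0.3902], 'moment': [0.0663, -0.0513, -0.0106], 'gripper_width': 0.1307}
```

Width 0.131 × 87 mm ≈ 11.4 mm, so it is gripping the 12 mm tab. Lifting slowly, straight up.

>>> {"op": "servo_tool", "data": {"deltas": [{"slide": [0, 0, -0.3], "spin": 0}, {"slide": [0, 0, -0.3], "spin": 0}, {"slide": [0, 0, -0.4], "spin": 0}, {"slide": [0, 0, -0.4], "spin": 0}, {"slide": [0, 0, -0.4], "spin": 0}, {"slide": [0, 0, -0.4], "spin": 0}, {"slide": [0, 0, -0.4], "spin": 0}, {"slide": [0, 0, -0.4], "spin": 0}, {"slide": [0, 0, -0.4], "spin": 0}]}}

```text
time_s: 11.75
tcp_pos: [0.4667, -0.0036, 0.2063]
ee_rot: [[-0.096, -0.995, -0.003], [-0.995, 0.096, -0.0], [0.001, 0.003, -1.0]]
wrist_force: [-0.8, 0.2, -1.4]
gripper_width: 0.138
```

>>> {"op": "servo_tool", "data": {"deltas": [{"slide": [0, 0, -0.4], "spin": 0}, {"slide": [0, 0, -0.4], "spin": 0}, {"slide": [0, 0, -0.4], "spin": 0}, {"slide": [0, 0, -0.4], "spin": 0}, {"slide": [0, 0, -0.4], "spin": 0}, {"slide": [0, 0, -0.4], "spin": 0}, {"slide": [0, 0, -0.4], "spin": 0}, {"slide": [0, 0, -0.3], "spin": 0}]}}

```text
time_s: 12.55
tcp_pos: [0.4669, -0.0036, 0.2911]
ee_rot: [[-0.096, -0.995, -0.003], [-0.995, 0.096, -0.0], [0.0, 0.003, -1.0]]
wrist_force: [0.3, 0.5, -1.1]
gripper_width: 0.137
```

```bash
python3 w.py w6
python3 - <<'E'
from station import optics
import cv2
im=optics.capture("scene")["frame"][:,:,::-1]
cv2.imwrite("pics/w6s.png",cv2.resize(im[130:330,280:440],None,fx=3,fy=3,interpolation=cv2.INTER_CUBIC))
E
```

```text
{'time_s': 12.6, 'joints': [19.5399, 3.7466, -13.5432, -0.0066, -72.7371, -25.0447], 'tcp_pos': [0.4676, -0.0036, 0.2925], 'ee_rot': [[-0.096, -0.9954, -0.0005], [-0.9954, 0.096, -0.0001], [0.0001, 0.0005, -1.0]], 'wrist_force': [0.1005, -0.5139, -0.8518], 'moment': [0.0793, -0.1996, 0.022], 'gripper_width': 0.1346}
```

View pics/w6.png

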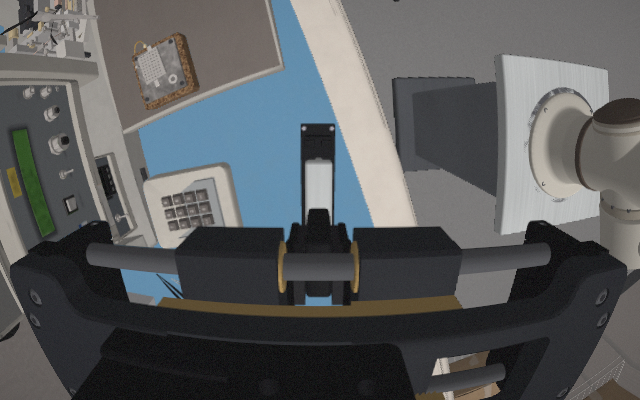

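View pics/w6s.png

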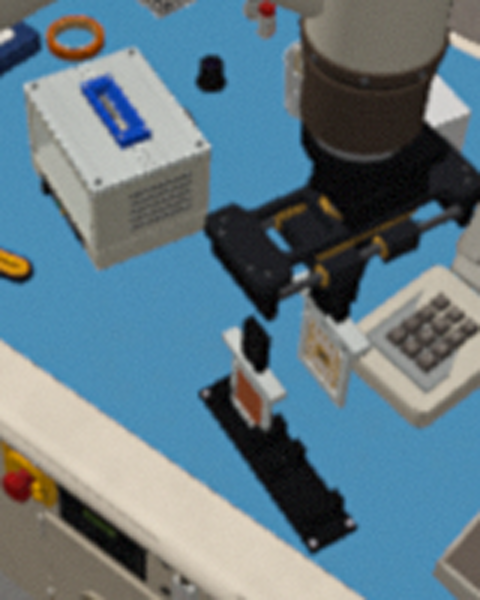

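The ceramic carrier is lifted clear (scene crop about (330,350)) and the copper one still stands in the rack at (250,390). Tilt is near 0, with 44 mm of clearance over the collar height. Moving to the station.

>>> {"op": "servo_tool", "data": {"deltas": [{"slide": [-0.3, 0, 0], "spin": 0}, {"slide": [-0.5, 0, 0], "spin": 0}, {"slide": [-0.7, -0.06, 0], "spin": 0}, {"slide": [-0.7, -0.06, 0], "spin": 0}, {"slide": [-0.7, -0.06, 0], "spin": 0}, {"slide": [-0.7, -0.06, 0], "spin": 0}, {"slide": [-0.7, -0.06, 0], "spin": 0}, {"slide": [-0.7, -0.06, 0], "spin": 0}, {"slide": [-0.7, -0.06, 0], "spin": 0.18}, {"slide": [-0.7, -0.06, 0], "spin": 0.18}]}}

```text
time_s: 13.65
tcp_pos: [0.4928, 0.1664, 0.2854]
ee_rot: [[-0.148, -0.989, -0.012], [-0.989, 0.148, -0.003], [0.005, 0.011, -1.0]]
wrist_force: [0.9, 0.6, -1.8]
gripper_width: 0.136
```

```bash
python3 s.py
```

```text
{'time_s': 13.65, 'joints': [36.3804, 9.8056, -7.3893, -0.2853, -73.4478, -44.7861], 'tcp_pos': [0.4928, 0.1664, 0.2854], 'ee_rot': [[-0.1476, -0.989, -0.0119], [-0.989, 0.1476, -0.0028], [0.0045, 0.0113, -0.9999]], 'wrist_force': [0.8527, 0.6222, -1.7757], 'moment': [0.0054, -0.1285, -0.0078], 'gripper_width': 0.1363}
```

>>> {"op": "servo_tool", "data": {"deltas": [{"slide": [-0.7, -0.03, 0], "spin": 0}, {"slide": [-0.7, -0.03, 0], "spin": 0}, {"slide": [-0.7, -0.03, -0.1], "spin": 0}, {"slide": [-0.7, -0.03, -0.1], "spin": 0}, {"slide": [-0.6, -0.03, -0.1], "spin": 0}, {"slide": [-0.5, -0.03, 0], "spin": 0}, {"slide": [-0.4, -0.03, 0], "spin": 0}, {"slide": [-0.2, -0.03, 0], "spin": 0}, {"slide": [0, 0, 0], "spin": 0}]}}

```text
time_s: 14.55
tcp_pos: [0.5161, 0.2896, 0.2901]
ee_rot: [[-0.143, -0.99, -0.015], [-0.99, 0.143, -0.005], [0.007, 0.014, -1.0]]
wrist_force: [-0.0, -0.9, -1.0]
gripper_width: 0.136
```

```bash
python3 w.py w7
```

```text
{'time_s': 14.6, 'joints': [44.7232, 17.0695, 2.9451, -0.4218, -76.7119, -52.8543], 'tcp_pos': [0.516, 0.2892, 0.2901], 'ee_rot': [[-0.1431, -0.9896, -0.0154], [-0.9897, 0.1432, -0.0052], [0.0073, 0.0145, -0.9999]], 'wrist_force': [0.4554, -0.712, -0.5983], 'moment': [0.1118, -0.0817, -0.0484], 'gripper_width': 0.1367}
```

View pics/w7.png

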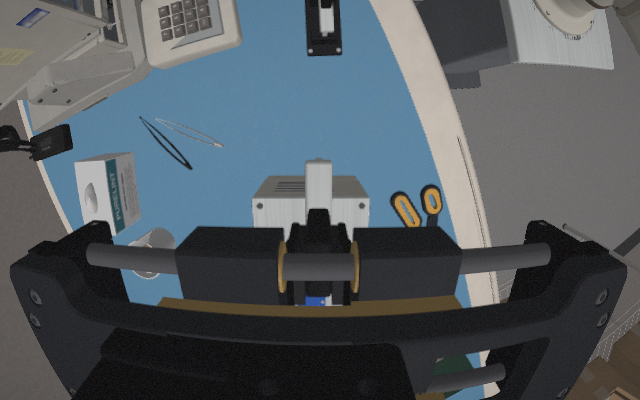

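The slot is hidden behind the gripper bar from here; only the station's near top edge shows at about (255–370, 200). I'll pass beyond the slot so the camera stands over it.

>>> {"op": "servo_tool", "data": {"deltas": [{"slide": [-0.4, -0.02, -0.1], "spin": 0}, {"slide": [-0.6, -0.02, -0.1], "spin": 0}, {"slide": [-0.7, -0.02, -0.1], "spin": 0}, {"slide": [-0.8, -0.02, 0], "spin": 0}, {"slide": [-0.8, -0.02, 0], "spin": 0}, {"slide": [-0.8, -0.02, 0], "spin": 0}, {"slide": [-0.8, -0.02, 0], "spin": 0}, {"slide": [-0.8, -0.02, 0], "spin": 0}, {"slide": [-0.8, -0.02, 0], "spin": 0}, {"slide": [-0.4, 0, 0], "spin": 0}]}}

```text
time_s: 15.6
tcp_pos: [0.5481, 0.4699, 0.2999]
ee_rot: [[-0.147, -0.989, -0.011], [-0.989, 0.147, -0.002], [0.003, 0.011, -1.0]]
wrist_force: [0.8, -0.0, -0.5]
gripper_width: 0.135
```

>>> {"op": "servo_tool", "data": {"deltas": [{"slide": [0, 0, 0], "spin": 0}]}}

```text
time_s: 15.7
tcp_pos: [0.548, 0.4714, 0.2989]
ee_rot: [[-0.146, -0.989, -0.012], [-0.989, 0.146, -0.002], [0.004, 0.012, -1.0]]
wrist_force: [0.4, -0.4, -1.7]
gripper_width: 0.133
```

```bash
python3 w.py w8
```

```text
{'time_s': 15.75, 'joints': [53.2423, 30.6611, 25.2507, -0.4859, -85.1208, -61.6039], 'tcp_pos': [0.5479, 0.4708, 0.299], 'ee_rot': [[-0.1461, -0.9892, -0.0123], [-0.9893, 0.1462, -0.0024], [0.0041, 0.0118, -0.9999]], 'wrist_force': [-0.0053, 0.5728, -2.1473], 'moment': [0.0766, -0.0527, 0.0394], 'gripper_width': 0.1391}
```

View pics/w8.png

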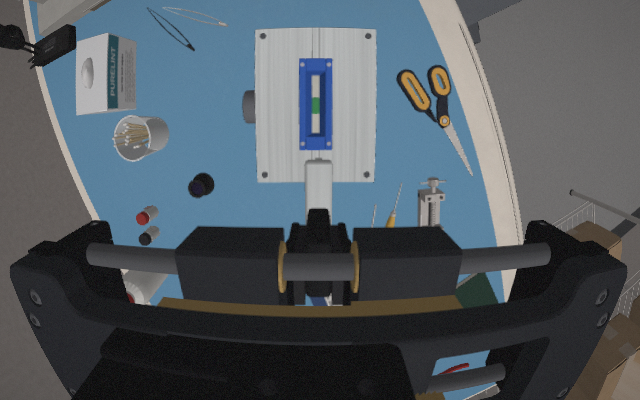

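This is a clear view: collar at columns 300–332, rows 58–150, the slot with the green plunger at (316,105), and the held bar at (318,185). Overlay to measure both.

```bash
cat > ov8.py <<'E'
import pickle,sys
from h import *
n=sys.argv[1];st=[float(v) for v in sys.argv[2:5]];st=(st[0],st[1],0,np.radians(st[2]))
T=np.array([float(v) for v in sys.argv[5:8]]);yc=np.radians(float(sys.argv[8])) # carrier origin
c=pickle.load(open(n+".pkl","rb"))
x0,y0,x1,y1,k=240,20,390,225,4
if len(sys.argv)>9: x0,y0,x1,y1,k=[int(v) for v in sys.argv[9:14]]
raw=cv2.resize(c["frame"][y0:y1,x0:x1,::-1],None,fx=k,fy=k,interpolation=cv2.INTER_CUBIC);a=raw.copy()
drawbox(a,c,st,box(.13,.17,.13,.13),(0,0,255),True,k,(x0,y0))
drawbox(a,c,st,box(.034,.096,.142,.142),(0,255,255),True,k,(x0,y0))
drawbox(a,c,st,box(.008,.062,.122,.122),(0,0,255),True,k,(x0,y0))
p=(*T,yc)
drawbox(a,c,p,box(.016,.084,.085,.095),(0,200,0),True,k,(x0,y0))
o=np.hstack([raw,a]) if (x1-x0)*k*2<=800 else a
cv2.imwrite("pics/"+n+"ov.png",o[:600] if o.shape[0]<=600 else cv2.resize(o,None,fx=600/o.shape[0],fy=600/o.shape[0]))
E
python3 ov8.py w8 .538 .3925 -8.3 .5466 .4705 .1927 -8.4 285 45 355 195 4
```

```text
(no output)
```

View pics/w8ov.png

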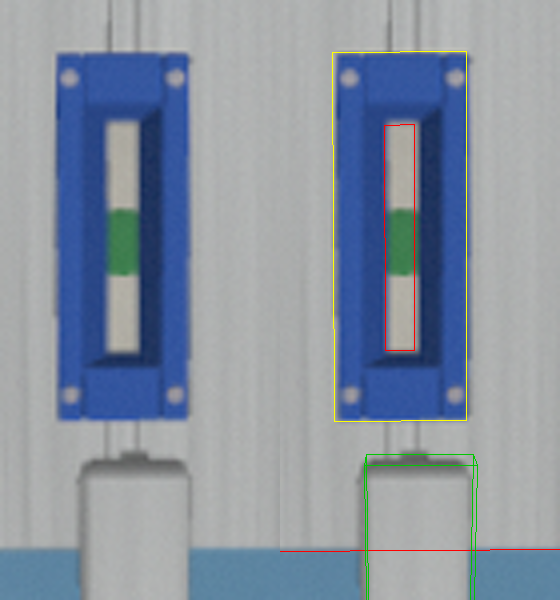

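The collar fits to 1 px after shifting −0.8 mm in x: slot at (0.5372, 0.3925), yaw −8.3°. The held bar sits where expected, about 0.6 mm −x of the TCP. I'm going back over the slot while rising slowly, so a quick descent can take out the −0.7° tilt.

>>> {"op": "servo_tool", "data": {"deltas": [{"slide": [0.4, 0, -0.4], "spin": 0}, {"slide": [0.4, 0, -0.4], "spin": 0}, {"slide": [0.4, 0, -0.4], "spin": 0}, {"slide": [0.4, 0, -0.4], "spin": 0}, {"slide": [0.4, 0, -0.4], "spin": 0}, {"slide": [0.4, 0, -0.4], "spin": 0}, {"slide": [0.4, 0, -0.4], "spin": 0}, {"slide": [0.3, 0, -0.4], "spin": 0}, {"slide": [0, 0, -0.2], "spin": 0}, {"slide": [0, 0, 0], "spin": 0}]}}

```text
time_s: 16.75
tcp_pos: [0.5367, 0.3823, 0.3984]
ee_rot: [[-0.151, -0.989, -0.006], [-0.989, 0.151, 0.003], [-0.002, 0.006, -1.0]]
wrist_force: [-0.8, 0.4, -1.9]
gripper_width: 0.133
```

```bash
python3 s.py
```

```text
{'time_s': 16.75, 'joints': [49.3214, 22.8353, 26.1797, -0.361, -93.4625, -58.0075], 'tcp_pos': [0.5367, 0.3823, 0.3984], 'ee_rot': [[-0.1507, -0.9886, -0.0061], [-0.9886, 0.1506, 0.0025], [-0.0016, 0.0064, -1.0]], 'wrist_force': [-0.7816, 0.3746, -1.9255], 'moment': [0.1167, -0.1004, 0.0071], 'gripper_width': 0.1327}
```

>>> {"op": "servo_tool", "data": {"deltas": [{"slide": [-0.15, 0, 0.4], "spin": -0.04}, {"slide": [-0.15, 0, 0.4], "spin": 0}, {"slide": [-0.1, 0, 0.4], "spin": 0}, {"slide": [0, 0, 0.4], "spin": 0}, {"slide": [0, 0, 0.4], "spin": 0}, {"slide": [0, 0, 0.4], "spin": 0}, {"slide": [0, 0, 0.4], "spin": 0}, {"slide": [0, 0, 0.4], "spin": 0}, {"slide": [0, 0, 0.3], "spin": 0}, {"slide": [0, 0, 0.2], "spin": 0}]}}

```text
time_s: 17.75
tcp_pos: [0.5361, 0.3942, 0.2919]
ee_rot: [[-0.143, -0.99, -0.013], [-0.99, 0.143, -0.003], [0.005, 0.013, -1.0]]
wrist_force: [-0.7, -0.1, -1.1]
gripper_width: 0.136
```

```bash
python3 s.py
```

```text
{'time_s': 17.75, 'joints': [50.0053, 24.5869, 14.3949, -0.4634, -80.4534, -58.1443], 'tcp_pos': [0.5361, 0.3942, 0.2919], 'ee_rot': [[-0.1429, -0.9896, -0.0133], [-0.9897, 0.143, -0.0035], [0.0054, 0.0127, -0.9999]], 'wrist_force': [-0.6614, -0.1113, -1.1267], 'moment': [0.0407, -0.1252, 0.0083], 'gripper_width': 0.136}
```

>>> {"op": "servo_tool", "data": {"deltas": [{"slide": [0, 0, 0], "spin": 0}, {"slide": [0, 0, 0], "spin": 0}]}}

```text
time_s: 17.95
tcp_pos: [0.536, 0.3939, 0.2914]
ee_rot: [[-0.143, -0.99, -0.014], [-0.99, 0.143, -0.004], [0.006, 0.013, -1.0]]
wrist_force: [-0.1, 0.2, -0.9]
gripper_width: 0.137
```

```bash
python3 s.py
```

```text
{'time_s': 17.95, 'joints': [49.9973, 24.6046, 14.344, -0.4579, -80.427, -58.1448], 'tcp_pos': [0.536, 0.3939, 0.2914], 'ee_rot': [[-0.143, -0.9896, -0.0137], [-0.9897, 0.1431, -0.0041], [0.006, 0.013, -0.9999]], 'wrist_force': [-0.1009, 0.2294, -0.8739], 'moment': [0.0721, -0.1396, 0.0142], 'gripper_width': 0.1368}
```

Tilt is −0.8°. It's within the slot's play, but I have time for one slow-up, fast-down cycle to reduce it.

>>> {"op": "servo_tool", "data": {"deltas": [{"slide": [0, 0, -0.4], "spin": 0}, {"slide": [0, 0, -0.4], "spin": 0}, {"slide": [0, 0, -0.4], "spin": 0}, {"slide": [0, 0, -0.4], "spin": 0}, {"slide": [0, 0, -0.4], "spin": 0}, {"slide": [0, 0, -0.4], "spin": 0}, {"slide": [0, 0, 0.9], "spin": 0}, {"slide": [0, 0, 0.9], "spin": 0}, {"slide": [0, 0, 0.6], "spin": 0}]}}

```text
time_s: 18.85
tcp_pos: [0.5392, 0.3961, 0.3058]
ee_rot: [[-0.143, -0.99, 0.001], [-0.99, 0.143, 0.009], [-0.009, 0.001, -1.0]]
wrist_force: [-0.9, 0.4, -1.2]
gripper_width: 0.134
```

>>> {"op": "servo_tool", "data": {"deltas": [{"slide": [0, 0, 0], "spin": 0}, {"slide": [0, 0, 0], "spin": 0}]}}

```text
time_s: 19.05
tcp_pos: [0.5388, 0.3957, 0.3049]
ee_rot: [[-0.143, -0.99, -0.002], [-0.99, 0.143, 0.006], [-0.005, 0.003, -1.0]]
wrist_force: [-0.8, -0.2, -0.7]
gripper_width: 0.137
```

```bash
python3 s.py
```

```text
{'time_s': 19.05, 'joints': [49.9798, 24.2092, 15.5331, -0.3033, -81.1406, -58.1507], 'tcp_pos': [0.5388, 0.3957, 0.3049], 'ee_rot': [[-0.1429, -0.9897, -0.0019], [-0.9897, 0.1429, 0.0058], [-0.0055, 0.0028, -1.0]], 'wrist_force': [-0.7662, -0.1505, -0.677], 'moment': [0.0444, -0.0744, 0.0237], 'gripper_width': 0.1372}
```

>>> {"op": "servo_tool", "data": {"deltas": [{"slide": [0.08, 0, 0.3], "spin": 0}, {"slide": [0.08, 0, 0.4], "spin": 0}, {"slide": [0, 0, 0.4], "spin": 0}, {"slide": [0, 0, 0.4], "spin": 0}, {"slide": [0, 0, 0.3], "spin": 0}, {"slide": [0, 0, 0.1], "spin": 0}, {"slide": [0, 0, 0], "spin": 0}]}}

```text
time_s: 19.75
tcp_pos: [0.5387, 0.392, 0.2554]
ee_rot: [[-0.143, -0.99, 0.0], [-0.99, 0.143, 0.008], [-0.008, 0.001, -1.0]]
wrist_force: [-0.1, -1.0, -0.3]
gripper_width: 0.133
```

```bash
python3 w.py w9
python3 - <<'E'
from station import optics
import cv2,pickle
for n,(x0,y0,x1,y1,k) in {"scene":(270,120,370,220,6),"top":(230,140,340,240,6)}.items():
    c=optics.capture(n);pickle.dump(c,open(f"w9{n}.pkl","wb"))
    cv2.imwrite(f"pics/w9{n}.png",cv2.resize(c["frame"][y0:y1,x0:x1,::-1],None,fx=k,fy=k,interpolation=cv2.INTER_CUBIC))
E
```

```text
{'time_s': 19.8, 'joints': [49.7899, 24.959, 9.8592, -0.2899, -74.5498, -57.9353], 'tcp_pos': [0.5388, 0.3921, 0.2556], 'ee_rot': [[-0.143, -0.9897, 0.0002], [-0.9897, 0.143, 0.0078], [-0.0078, 0.0009, -1.0]], 'wrist_force': [0.0674, 0.2227, -0.8318], 'moment': [0.0121, -0.0488, -0.0611], 'gripper_width': 0.1379}
```

View pics/w9.png

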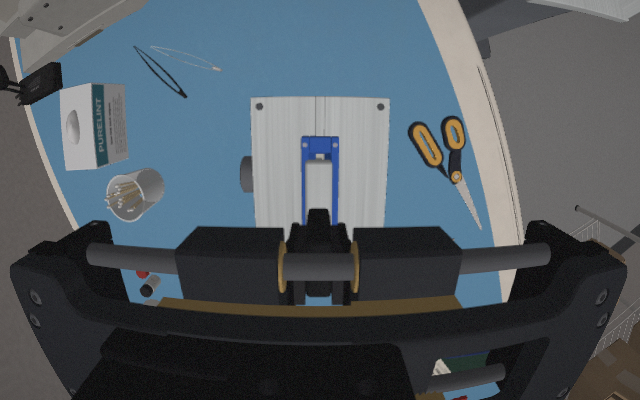

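View pics/w9scene.png

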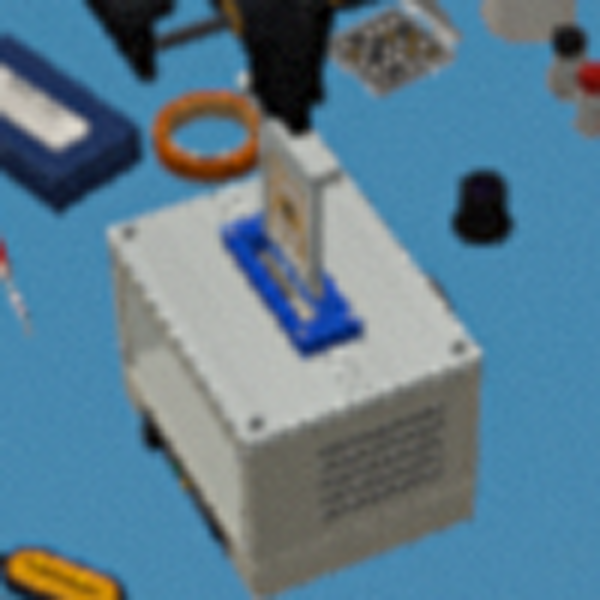

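The carrier hangs just above the collar in both views. Overlays will confirm alignment with the slot.

```bash
python3 ov8.py w9 .5372 .3925 -8.3 .5385 .3925 .1493 -8.2 280 120 360 235 5
python3 - <<'E'
import pickle
from h import *
c=pickle.load(open("w9scene.pkl","rb"));x0,y0,x1,y1,k=290,125,350,190,9
a=cv2.resize(c["frame"][y0:y1,x0:x1,::-1],None,fx=k,fy=k,interpolation=cv2.INTER_CUBIC)
drawbox(a,c,(.5372,.3925,0,np.radians(-8.3)),box(.034,.096,.13,.142),(0,255,255),s=k,off=(x0,y0))
drawbox(a,c,(.5372,.3925,0,np.radians(-8.3)),box(.02,.068,.142,.142),(0,255,0),s=k,off=(x0,y0))
p=(.5385,.3928,.1493,np.radians(-8.2))
for z in((85,95,.084,.016),(0,85,.06,.006)): drawbox(a,c,p,box(z[3],z[2],z[0]/1e3,z[1]/1e3),(0,0,255),s=k,off=(x0,y0))
cv2.imwrite("pics/w9sov.png",a)
E
```

```text
(no output)
```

View pics/w9ov.png

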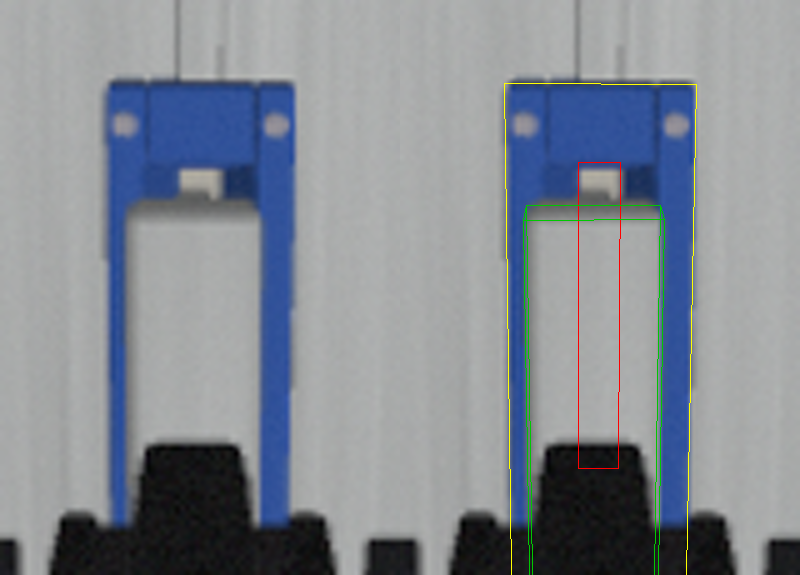

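View pics/w9sov.png

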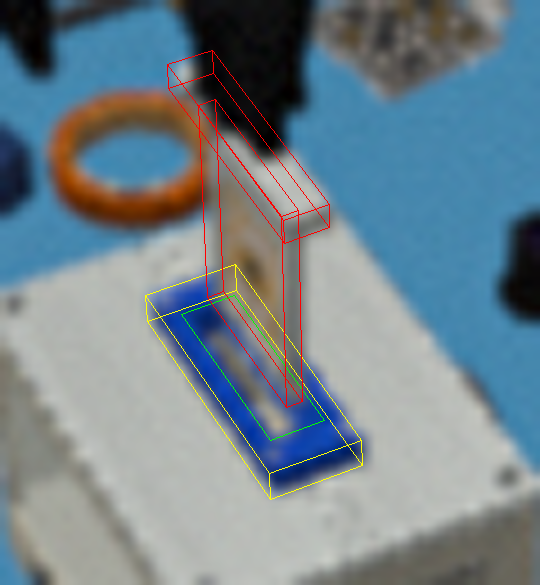

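Carrier and slot agree in y and yaw, but the carrier is about 1.4 mm too far +x. Correcting that while entering slowly.

>>> {"op": "servo_tool", "data": {"deltas": [{"slide": [0, 0.06, 0.1], "spin": 0}, {"slide": [0, 0, 0.2], "spin": 0}, {"slide": [0, 0, 0.2], "spin": 0}, {"slide": [0, 0, 0.2], "spin": 0}, {"slide": [0, 0, 0.1], "spin": 0}]}}

```text
time_s: 20.4
tcp_pos: [0.5379, 0.3933, 0.2364]
ee_rot: [[-0.143, -0.99, 0.003], [-0.99, 0.143, 0.011], [-0.011, -0.002, -1.0]]
wrist_force: [0.0, 0.1, -1.2]
gripper_width: 0.136
```

```bash
python3 s.py
```

```text
{'time_s': 20.4, 'joints': [49.927, 25.3694, 7.7863, -0.272, -71.8038, -58.0568], 'tcp_pos': [0.5379, 0.3933, 0.2364], 'ee_rot': [[-0.1428, -0.9897, 0.0034], [-0.9897, 0.1429, 0.0111], [-0.0115, -0.0018, -0.9999]], 'wrist_force': [0.016, 0.0885, -1.2035], 'moment': [0.0366, -0.0127, 0.0218], 'gripper_width': 0.1359}
```

>>> {"op": "servo_tool", "data": {"deltas": [{"slide": [0.06, 0.03, 0], "spin": 0}, {"slide": [0, 0, 0.15], "spin": 0}, {"slide": [0, 0, 0.2], "spin": 0}, {"slide": [0, 0, 0.2], "spin": 0}, {"slide": [0, 0, 0.1], "spin": 0}]}}

```text
time_s: 20.9
tcp_pos: [0.5369, 0.3918, 0.2185]
ee_rot: [[-0.143, -0.99, 0.003], [-0.99, 0.143, 0.011], [-0.011, -0.002, -1.0]]
wrist_force: [0.8, 0.1, -1.5]
gripper_width: 0.136
```

```bash
python3 s.py
```

```text
{'time_s': 20.9, 'joints': [49.9145, 25.8074, 5.9235, -0.2733, -69.5211, -58.0363], 'tcp_pos': [0.5369, 0.3918, 0.2185], 'ee_rot': [[-0.1429, -0.9897, 0.0033], [-0.9897, 0.1429, 0.0108], [-0.0112, -0.0017, -0.9999]], 'wrist_force': [0.7629, 0.0693, -1.5222], 'moment': [-0.017, -0.0, 0.0142], 'gripper_width': 0.1356}
```

The plate's lower edge is through the slot with no contact force. Continuing down to just above the plunger.

>>> {"op": "servo_tool", "data": {"deltas": [{"slide": [0, 0, 0.2], "spin": 0}, {"slide": [0, 0, 0.2], "spin": 0}, {"slide": [0, 0, 0.2], "spin": 0}, {"slide": [0, 0, 0.2], "spin": 0}]}}

```text
time_s: 21.3
tcp_pos: [0.5371, 0.3922, 0.197]
ee_rot: [[-0.143, -0.99, 0.004], [-0.99, 0.143, 0.011], [-0.012, -0.002, -1.0]]
wrist_force: [-0.6, -0.0, -1.8]
gripper_width: 0.137
```

```bash
python3 s.py
```

```text
{'time_s': 21.3, 'joints': [49.9241, 26.6243, 4.124, -0.2709, -66.8749, -58.0297], 'tcp_pos': [0.5371, 0.3922, 0.197], 'ee_rot': [[-0.1428, -0.9897, 0.0037], [-0.9897, 0.1428, 0.0111], [-0.0116, -0.0021, -0.9999]], 'wrist_force': [-0.6283, -0.0007, -1.7722], 'moment': [0.0373, -0.0395, -0.0275], 'gripper_width': 0.1365}
```

>>> {"op": "servo_tool", "data": {"deltas": [{"slide": [0, 0, 0.2], "spin": 0}, {"slide": [0, 0, 0.2], "spin": 0}, {"slide": [0, 0, 0.2], "spin": 0}, {"slide": [0, 0, 0.15], "spin": 0}, {"slide": [0, 0, 0], "spin": 0}]}}

```text
time_s: 21.8
tcp_pos: [0.5368, 0.3922, 0.1753]
ee_rot: [[-0.143, -0.99, 0.002], [-0.99, 0.143, 0.01], [-0.01, -0.001, -1.0]]
wrist_force: [-0.3, 0.0, -1.0]
gripper_width: 0.136
```

```bash
python3 w.py w10
```

```text
{'time_s': 21.85, 'joints': [49.9325, 27.5383, 2.469, -0.2802, -64.3938, -58.0256], 'tcp_pos': [0.5369, 0.3922, 0.1756], 'ee_rot': [[-0.1428, -0.9897, 0.0027], [-0.9897, 0.1429, 0.01], [-0.0103, -0.0012, -0.9999]], 'wrist_force': [-0.0619, 0.8168, -0.839], 'moment': [0.0574, -0.0256, 0.0023], 'gripper_width': 0.1367}
```

View pics/w10.png

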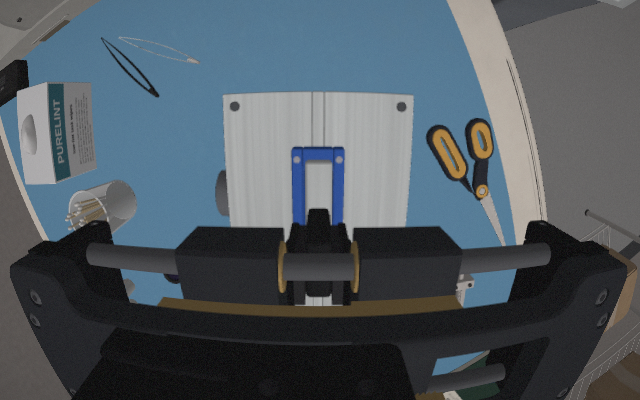

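The bar is down at collar height and force is still only the weight. Final pressing in small steps, watching the force.

>>> {"op": "servo_tool", "data": {"deltas": [{"slide": [0, 0, 0.1], "spin": 0}, {"slide": [0, 0, 0.1], "spin": 0}, {"slide": [0, 0, 0.08], "spin": 0}]}}

```text
time_s: 22.15
tcp_pos: [0.5374, 0.3926, 0.1697]
ee_rot: [[-0.143, -0.99, 0.004], [-0.99, 0.143, 0.011], [-0.012, -0.003, -1.0]]
wrist_force: [-0.5, -0.2, 1.0]
gripper_width: 0.138
```

```bash
python3 s.py
```

```text
{'time_s': 22.15, 'joints': [49.9371, 27.7981, 1.9974, -0.2493, -63.5434, -58.0249], 'tcp_pos': [0.5374, 0.3926, 0.1697], 'ee_rot': [[-0.1426, -0.9898, 0.0044], [-0.9897, 0.1426, 0.0113], [-0.0118, -0.0027, -0.9999]], 'wrist_force': [-0.5113, -0.1839, 1.0452], 'moment': [-0.0665, 0.3119, -0.0123], 'gripper_width': 0.1382}
```

The plunger is touched (force up about 2 N), as predicted at TCP z ≈ 0.171. About 5 mm more.

>>> {"op": "servo_tool", "data": {"deltas": [{"slide": [0, 0, 0.08], "spin": 0}, {"slide": [0, 0, 0.08], "spin": 0}, {"slide": [0, 0, 0], "spin": 0}]}}

```text
time_s: 22.45
tcp_pos: [0.5374, 0.3927, 0.1669]
ee_rot: [[-0.142, -0.99, 0.005], [-0.99, 0.142, 0.012], [-0.012, -0.003, -1.0]]
wrist_force: [-0.5, 0.1, 2.4]
gripper_width: 0.134
```

```bash
python3 s.py
```

```text
{'time_s': 22.45, 'joints': [49.9523, 27.8971, 1.7426, -0.2216, -63.1487, -58.024], 'tcp_pos': [0.5374, 0.3927, 0.1669], 'ee_rot': [[-0.1421, -0.9898, 0.0052], [-0.9898, 0.1421, 0.0115], [-0.0122, -0.0035, -0.9999]], 'wrist_force': [-0.5365, 0.1367, 2.4363], 'moment': [-0.1429, 0.5348, 0.017], 'gripper_width': 0.1337}
```

>>> {"op": "servo_tool", "data": {"deltas": [{"slide": [0, 0, 0.08], "spin": 0}, {"slide": [0, 0, 0.06], "spin": 0}, {"slide": [0, 0, 0], "spin": 0}]}}

```text
time_s: 22.75
tcp_pos: [0.5374, 0.3927, 0.1644]
ee_rot: [[-0.142, -0.99, 0.006], [-0.99, 0.142, 0.012], [-0.012, -0.004, -1.0]]
wrist_force: [-1.0, -0.2, 3.2]
gripper_width: 0.134
```

```bash
python3 s.py
```

```text
{'time_s': 22.75, 'joints': [49.9614, 27.9905, 1.5151, -0.2006, -62.7962, -58.0268], 'tcp_pos': [0.5374, 0.3927, 0.1644], 'ee_rot': [[-0.1418, -0.9899, 0.0058], [-0.9898, 0.1419, 0.0117], [-0.0124, -0.0041, -0.9999]], 'wrist_force': [-1.0166, -0.1778, 3.2021], 'moment': [-0.1794, 0.6095, -0.0145], 'gripper_width': 0.1345}
```

The shoulder is now calculated at about 1 mm above the rim. I'll nudge down slightly and hold to see that it stays.

>>> {"op": "servo_tool", "data": {"deltas": [{"slide": [0, 0, 0.03], "spin": 0}, {"slide": [0, 0, 0.01], "spin": 0}, {"slide": [0, 0, 0], "spin": 0}, {"slide": [0, 0, 0], "spin": 0}, {"slide": [0, 0, 0], "spin": 0}]}}

```text
time_s: 23.25
tcp_pos: [0.5374, 0.3927, 0.1641]
ee_rot: [[-0.142, -0.99, 0.006], [-0.99, 0.142, 0.012], [-0.013, -0.004, -1.0]]
wrist_force: [-1.9, -0.8, 4.0]
gripper_width: 0.134
```

```bash
python3 w.py w11
python3 - <<'E'
from station import optics
from h import *
o=[]
for n,(x0,y0,x1,y1,k) in {"scene":(290,130,350,205,8)}.items():
    c=optics.capture(n)
    a=cv2.resize(c["frame"][y0:y1,x0:x1,::-1],None,fx=k,fy=k,interpolation=cv2.INTER_CUBIC)
cv2.imwrite("pics/w11s.png",a)
c=optics.capture("scene");cv2.imwrite("pics/w11full.png",c["frame"][:,:,::-1])
import pickle
c=pickle.load(open("w11.pkl","rb"));cv2.imwrite("pics/w11z.png",cv2.resize(c["frame"][120:250,270:370,::-1],None,fx=4,fy=4,interpolation=cv2.INTER_CUBIC))
E
```

```text
{'time_s': 23.3, 'joints': [49.9673, 27.9983, 1.467, -0.1908, -62.725, -58.0254], 'tcp_pos': [0.5374, 0.3927, 0.1641], 'ee_rot': [[-0.1416, -0.9899, 0.0061], [-0.9898, 0.1417, 0.0118], [-0.0126, -0.0043, -0.9999]], 'wrist_force': [-1.8323, 0.0797, 3.2966], 'moment': [-0.1525, 0.6767, 0.0227], 'gripper_width': 0.1379}
```

View pics/w11s.png

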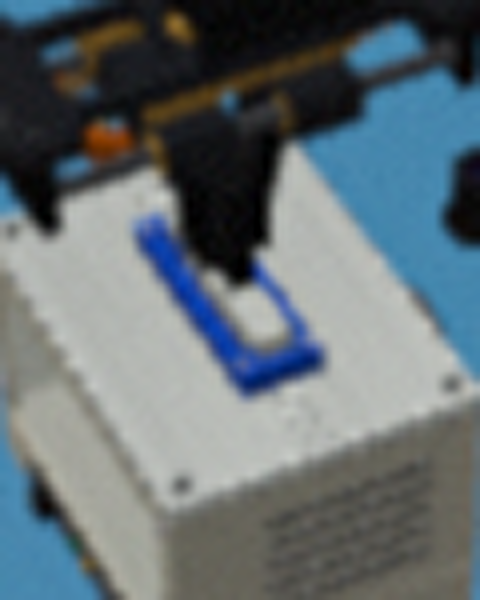

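View pics/w11full.png

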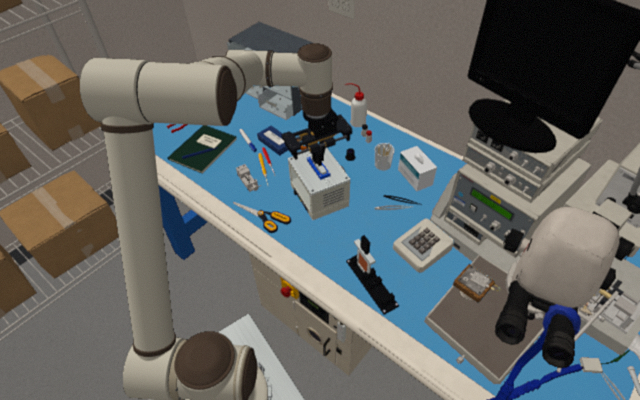

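View pics/w11z.png

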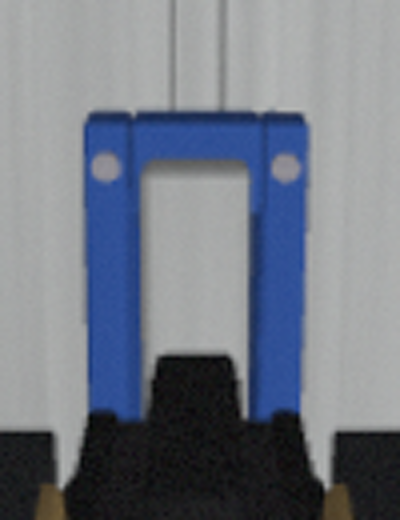

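The bar sits over the collar, centred within 1 px (143–248 against the collar's 88–305). The plunger is pressed with about 4.5–5 N, and the copper carrier and other items are where they were. Position, force and grip are steady, so I'm handing in.

```bash
python3 -c "
from station import r,sense
print(r.finish_job());s=sense();print(s['time_s'],s['tcp_pos'],s['wrist_force'],s['gripper_width'])"
```

```text
the job is handed in; nothing more can be done
None
the job is handed in; nothing more can be done
```

The ceramic carrier is in the cleaning station with the run plunger pressed, and the gripper is still holding it there. I handed the job in at about 23.4 s of the 48 s allowed. No verdict is reported, and I could not read the state again afterwards.

I gripped the carrier by its tab at the interface's fixed 30 N, lifted it out of the rack and lowered it through the slot. The wrist force showed no contact on the way down until the plunger met the plate.

**Last checks before handing in:**
- **Depth:** The tool was at z = 0.1641 m, which puts the shoulder bar about 0.8 mm above the collar rim, so the plunger should read about 7 mm. This is calculated from the tool height.
- **Plunger force:** About 4.5–5 N above the carrier's weight, which fits that depth. First contact came where the text's sizes predicted.
- **Grip:** The opening was steady at 11–12 mm, so the tab was still held.
- **Surroundings:** In the last scene picture the copper carrier and the other items look unmoved.

**What was not perfect:**
- **Tilt:** Fast vertical moves tilted the tool by up to 1.8°. I corrected this, and the final tilt is about 0.75°.
- **Side force:** A side force of about 1–2 N showed at the end, probably the plate lightly touching the slot wall.
- **Camera agreement:** The top and wrist cameras differed by about 1–1.5 mm in x; I relied mainly on the wrist camera.

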